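# Set the length stop and butt a rug-hanger batten against it

## Task

Set the sawing board for the next hanger batten: push the length stop along its rail until it drops into the middle one of the five notches, the one with the long scale line. Then push the pine batten flat against the fence and along it until its end butts against the stop, which must stay in its notch. Only push: do not grip the stop, keep off its brass plunger head, do not lift the batten, and leave the other things where they are.

Things in the scene. Friction and masses are not known exactly. Their poses are not given: they have to be found in the camera images.
- board: Grey laminated sawing board screwed to the bench, 200 mm deep (x, away from the robot at yaw 0), 550 mm long (y, to its left), 18 mm thick. Origin on the bench, midway front to back, 300 mm from the -y end. Its fixed wooden fence spans x = 30 to 74 mm, top at z = 58 mm; the batten goes against its front face (x = 30 mm). A 3 mm saw kerf crosses fence and board at y = -130 mm.
- rail: Aluminium rail on the fence, fixed to the board, same origin and axes: 24 mm wide, centred at x = 46 mm, y = -35 to 235 mm, top at z = 72 mm. Five V notches 16 mm wide, 5 mm deep, centred at y = 12, 52, 92, 132 and 172 mm. A strip behind it has a scale line at each notch, the middle one twice as long.
- mid_notch (a point): Centre of the middle notch (board y = 92 mm), at the level of the rail's top, z = 72 mm.
- stop (a joint): Place of the length stop along the rail, m; grows along board +y, away from the kerf. 0, 0.04, 0.08, 0.12, 0.16 are the notches: the middle one is 0.08. Travel -0.020 to 0.176; starts between 0.105 and 0.165. Sliding takes about 1 to 2 N, leaving a notch about 11 N; over a notch the push drops away, and the stop, if free, is pulled to the notch's centre from up to 6 mm off.
- plunger (a joint): Height of the stop's spring plunger, m: 0 when its ball rides on the rail, about -0.0039 when it has dropped into a notch.
- plunger_head: Brass head of the plunger, 14 mm wide, 5 mm thick, on top of the carriage's centre; origin at its underside, z = 110 mm when riding, 4 mm lower in a notch. Not to be pressed or gripped.
- push_face (a point): Centre of the grey carriage's outer end face (towards board +y), for pushing the stop towards the kerf; at z = 90 mm. The carriage rides on the rail, 46 mm across it and 44 mm along it, top at z = 99 mm; its end block begins at z = 75 mm. At joint 0 this face is at board y = 34 mm. The brass plunger head, 22 mm in from this face, reaches z = 115 mm.
- stop_face (a point): Point on the arm's steel face, facing the kerf (board -y), at z = 36 mm; the batten's end butts here. At joint 0 it is at board y = -10 mm. The arm is an 8 mm plate hanging in front of the fence, board x = -30 to 26 mm, z = 21 to 99 mm, flush with the carriage's kerf-side end; a 10 mm thick bridge, top at z = 99 mm, braces it over the carriage's whole length.
- stop_outer: The outer (+y) half of the stop: outer part of the carriage, bridge and back of the arm. Origin at the carriage's centre, on the rail's top. Pressing both halves with the fingers at once counts as gripping.
- stop_inner: The kerf-side (-y) half of the stop: inner end of the carriage and steel face of the arm. Same origin as the outer half.
- batten: Loose planed pine batten lying on the board in front of the fence, 45 mm wide (x) by 240 mm long (y) by 20 mm thick, about 0.12 kg; origin at the centre of its underside, which lies on the board's top at z = 18 mm. It starts 6 to 14 mm off the fence, slightly askew, its end 30 to 70 mm short of where it will meet the stop.
- batten_end (a point): Centre of the batten's +y end face, which is to butt against the stop.
- fence_edge_stop (a point): Corner of the batten on the fence side (+x) at the stop end (+y), at mid-thickness.
- fence_edge_saw (a point): Corner of the batten on the fence side (+x) at the other end (-y), at mid-thickness.
- offcut: Loose short pine offcut, 45 x 62 x 20 mm, lying on the front left of the board; leave alone. Origin at the centre of its underside.
- tenon_saw: Tenon saw lying flat on the bench beyond the board, about 360 mm long, 85 mm wide, 22 mm high; leave alone. Origin near the middle of its length.
- carving_shears: Electric carpet shears with black handle lying beyond the board's left part, about 310 mm long and 46 mm high; leave alone. Origin at the gear housing.
- yarn_cone: Cone of mustard wool standing at the board's left end, 100 mm wide and 155 mm high; leave alone. Origin at the centre of its underside.
There are look-alikes about, which are no part of the job. What is shaped like the batten but green or grey is not meant.

How it is judged:
By the outcome, as a careful person would: the job done as asked, in the order asked, and still so for the second after the job is handed in, with the robot touching nothing.
It also fails if it takes over 61 s, if anything falls off the work surface, if the arm or the gripper's body presses on something with over 40 N, if the wrist force passes 120 N, or if a joint passes its speed limit or range.

## Robot

A 6-joint arm with a two-finger parallel gripper is mounted at the origin on the work surface. World frame = base frame: x ahead of the robot, y to its left, z up, the work surface at z = 0. Lengths are in mm, angles in rad, forces in N, time in s.
With the tool pointing down it reaches from about 350 to 975 mm from the base axis. Payload 4.9 kg.
Tool frame: the origin (TCP) lies at the very end of the fingers, on their centre line; the grasp point (between the pads) lies 19 mm behind it (ctrl.hold_point_z is the x of the grasp point in the tool frame, in mm); x points along the fingers, y is the direction in which the jaws open and shut, and the axes are right-handed (so a half turn about x gives the same grasp; the last joint's range is limited). The gripper opens to 85 mm and grips with 20 to 120 N. Pads are 22 mm wide; open, the fingers measure 114 mm over their backs; the gripper's body (76 mm by 85 mm) begins 54 mm behind the grasp point. The pads swing forward as they close: fully open they stand 13 mm farther back than shut.
Start: joints at [-1.232, 0.053, 1.613, -0, 1.476, -0.119], TCP at [276.227, -560.625, 208.604] pointing down, gripper open.
Joint ranges: [-3.01, 3.01], [-1.01, 2.22], [0.06, 2.58], [-1.02, 4.17], [0.09, 2.62], [-3.14, 3.14]. Speed limits (rad/s): [2.57, 2.57, 3.14, 3.14, 3.14, 3.14].

## Interface

Orientations are given as a rotation vector (axis times angle).
In Python, from plant import ctrl gives the robot as it stands.
- The arm moves only by the tool apply_moves, never from a script. Its argument "plan" is a list of rows, each a list of 7 numbers: the opening in per cent of the stroke, from 0 (shut) to 100 (fully open), then the shift along the tool's x, y, z in units of 40 mm (1.0 is 40 mm), then the turn, a rotation vector about the tool's x, y, z in units of 8 degrees (1.0 is 8 degrees). A call has 1 to 5 rows; each row is the pose to reach, as a shift and turn from the pose measured when the call began, along the tool's axes at that moment; what a row does not reach only later rows make up. A row lasts 1/10 s, in which the tool goes at most 50 mm and 8.59 degrees, less where a joint would pass 70% of its speed; a pose out of reach is approached as far as the arm can. A call with a gripper value outside its range is refused whole. The fingers move at their own pace and stop on an object; "squeeze" is the grip in N (left out, the last holds). Time passes only in rows, so rows that repeat a pose let the fingers close. It gives the time, the measured TCP pose, the force and the opening at its end, in the units of the state.
- ctrl.get_state(): the state, without advancing time (a new reading comes with each control period).
- ctrl.capture(name): name is "side" or "top"; returns a dict with "color" (420x560x3 uint8, red, green, blue), "mtx" (3x3 intrinsics, pixels), "pose" (4x4, takes a point from camera to world coordinates). Camera axes: x right, y down, z forward; pixel columns grow to the right and rows downward; lengths in mm; the calibration is good to about 2 mm. A picture is of the moment at which its call begins. There is no depth.
- ctrl.finish_job(): hands the job in, once; it reports no verdict.
The state is a dict: "time": time; "joint_positions": joint angles; "joint_vel": joint speeds; "tau": joint torques, N m; "position": TCP position; "orientation": TCP orientation; "contact_force": force on the tool from outside, world axes, zero at the start; "torque": the same for the moment, N m; "gripper_width": opening from 0.0 (shut) to 1.0 (fully open).
Only numpy, scipy, OpenCV 4.12 (cv2) and the standard library are available. Lean on these libraries where they do the work, as an engineer would, in place of code of your own. Each camera call takes 0.05 s, during which the arm holds its last target. There are 200 camera calls.

## Working session

There is one attempt and no reset: what is moved stays moved. The work goes in short steps, Python scripts to look and compute and a tool call to move; the robot and the scene stay as the last step left them, time stands still between calls to the robot, and variables do not carry over. Pictures are saved under pics/ and viewed, about 8 in all and at most 12, crops included, and the job is handed in when it is done.

Besides the shell and the picture viewer there is one more tool, called after ">>>" as name([rows], argument=value, ...), one row to a line, values as JSON. apply_moves: Moves the arm, as the interface text tells. Its arguments: {"type":"object","properties":{"plan":{"type":"array","items":{"type":"array","items":{"type":"number"}}},"squeeze":{"type":"number"}},"required":["plan"]}

```bash
mkdir -p pics; ls
cat > h.py <<'E'
import numpy as np, cv2
from scipy.spatial.transform import Rotation as R
from plant import ctrl
def cap(n,f=None):
    c=ctrl.capture(n)
    if f: cv2.imwrite('pics/'+f,c['color'][:,:,::-1])
    return c
def ray(c,u,v,z):
    d=c['pose'][:3,:3]@np.linalg.solve(c['mtx'],[u,v,1.]); o=c['pose'][:3,3]
    return o+d*(z-o[2])/d[2]
def proj(c,p):
    q=c['pose'][:3,:3].T@(np.array(p,float)-c['pose'][:3,3]); q=c['mtx']@q
    return q[:2]/q[2]
E
python3 - <<'E'
from h import *
a=cap('top','t1.png');b=cap('side','s1.png')
np.set_printoptions(precision=3,suppress=True)
print(a['pose'],a['mtx'],b['pose']);s=ctrl.get_state();print(s)
print(R.from_rotvec(s['orientation']).as_matrix())
E
```

```text
pics
[[   0.024   -0.987    0.156  358.743]
 [  -1.      -0.025   -0.005   28.435]
 [   0.009   -0.156   -0.988 1298.539]
 [   0.       0.       0.       1.   ]] [[427.922   0.    278.442]
 [  0.    427.922 207.871]
 [  0.      0.      1.   ]] [[ -0.865  -0.34    0.369  44.706]
 [ -0.502   0.603  -0.62  839.895]
 [ -0.012  -0.722  -0.692 996.885]
 [  0.      0.      0.      1.   ]]
{'time': 0.1, 'joint_positions': array([-1.232,  0.053,  1.614, -0.   ,  1.476, -0.119]), 'joint_vel': array([ 0.001,  0.   , -0.002,  0.001,  0.001,  0.001]), 'tau': array([ -0.   , -39.491, -37.136,  -0.   ,   0.004,  -0.   ]), 'position': array([ 276.029, -560.064,  207.471]), 'orientation': array([ 1.968,  0.46 , -1.968]), 'contact_force': array([ 0.017, -0.104,  0.45 ]), 'torque': array([ 0.032, -0.015,  0.054]), 'gripper_width': 0.9949984510164975}
[[-0.001  0.442 -0.897]
 [ 0.002 -0.897 -0.442]
 [-1.    -0.002 -0.   ]]
```

View pics/t1.png

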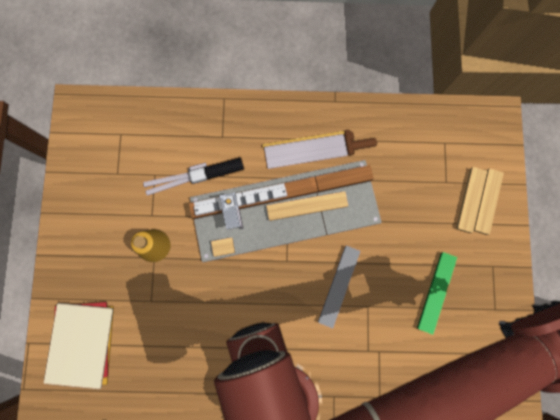

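View pics/s1.png

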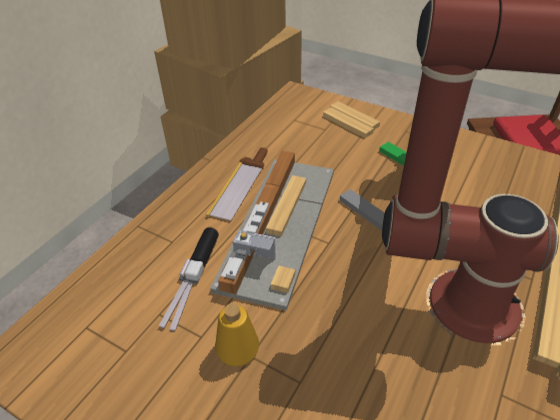

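The top view shows the board, tilted by about 10°, with its corners near (188,200), (372,165), (381,221) and (204,259). The stop is at (229,208). Batten candidates:
- Pine on the board at (307,207): chosen
- Two loose pine pieces at (472,198) and (488,200)
- Green piece at (437,292)
- Grey piece at (345,285)
- Offcut at (222,247)

The side view agrees with this.

Run:
```python
from h import *
im=cv2.imread('pics/t1.png')[155:265,180:390]
cv2.imwrite('pics/t1c.png',cv2.resize(im,None,fx=3.8,fy=3.8,interpolation=cv2.INTER_CUBIC))
```

```text
(no output)
```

View pics/t1c.png

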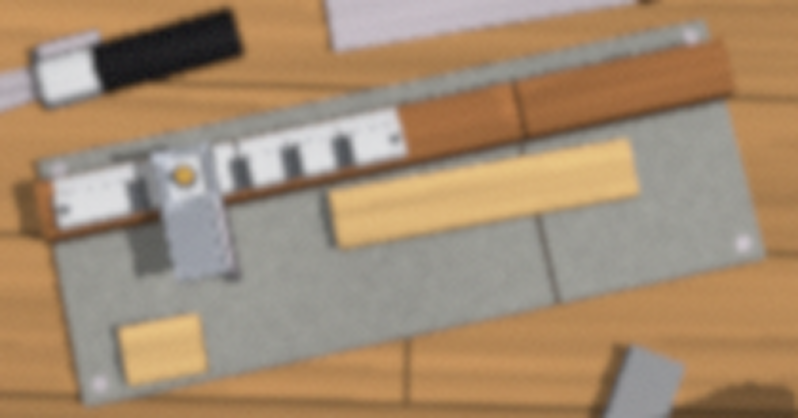

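```bash
cat >> h.py <<'E'
def fit(P,Q):  # 2d rigid P->Q
    p,q=P-P.mean(0),Q-Q.mean(0); H=p.T@q
    a=np.arctan2(H[0,1]-H[1,0],H[0,0]+H[1,1]); M=np.array([[np.cos(a),-np.sin(a)],[np.sin(a),np.cos(a)]])
    return a,M,Q.mean(0)-M@P.mean(0)
E
python3 - <<'E'
from h import *
np.set_printoptions(precision=3,suppress=True)
c=cap('top');w=lambda u,v,z:ray(c,u/3.8-.37+180,v/3.8-.37+155,z)[:2]
Q=np.array([w(85,404,18),w(765,258,18),w(705,22,18),w(38,162,18)])
P=np.array([[-100,250],[-100,-300],[100,-300],[100,250.]])
a,M,t=fit(P,Q);print(a,t,(P@M.T+t-Q))
b=lambda u,v,z:M.T@(w(u,v,z)-t)
for n,u,v,z in [('plunger',184,176,114),('arm tip kerf corner',233,275,99),('arm tip out',177,280,99),('rail kerf end',408,155,72),('rail kerf end back',400,108,72),('n92',241,172,70),('n52',291,160,70),('n12',343,150,70),('n172',137,196,70),
 ('bat stop fence',330,192,38),('bat stop front',340,248,38),('bat saw fence',629,138,38),('bat saw front',639,192,38),('kerf',558,302,18),('offcut',165,348,38)]: print(n,b(u,v,z),w(u,v,z))
np.savez('board.npz',a=a,M=M,t=t)
E
```

```text
0.2371797811342646 [549.936  26.341] [[-1.943  0.546]
 [-0.98  -0.659]
 [ 1.347  0.034]
 [ 1.576  0.079]]
plunger [ 44.235 131.686] [561.991 164.734]
arm tip kerf corner [-33.541 111.699] [491.089 127.032]
arm tip out [-28.467 152.945] [486.329 168.315]
rail kerf end [ 32.37  -36.354] [589.942  -1.39 ]
rail kerf end back [ 69.654 -38.226] [626.621   5.551]
n92 [46.651 91.551] [573.77 126.29]
n52 [47.766 52.187] [584.103  88.29 ]
n12 [47.031 11.532] [592.941  48.601]
n172 [ 45.073 172.927] [553.116 205.017]
bat stop fence [22.396 27.586] [565.224  58.417]
bat stop front [-22.617  29.133] [521.108  49.345]
bat saw fence [  15.077 -212.511] [ 614.523 -176.679]
bat saw front [ -28.655 -210.034] [ 571.434 -184.546]
kerf [ -98.349 -130.621] [ 485.032 -123.732]
offcut [-70.374 177.579] [439.808 182.413]
```

The board fit is good: residuals are under 2 mm, the yaw is 0.237, and the notches read 11.5, 52, 91.6 and 173. The stop is at about 0.120, in or near the fourth notch. The batten's end is at y≈28, its fence gap is 8 mm at the stop end and 15 mm at the saw end, and it lies at the end of the rail at crop (330–639, 138–248). Next I go to a point above the outer side of the stop.

```bash
cat >> h.py <<'E'
try:
    B=np.load('board.npz'); M=B['M'];t=B['t'];a=float(B['a'])
except Exception: pass
def go(*p):
    "units for moving TCP to board point"
    s=ctrl.get_state(); Rt=R.from_rotvec(s['orientation']).as_matrix()
    bx=np.r_[M[:,0],0]; by=np.r_[M[:,1],0]
    G=np.c_[[0,0,-1.],-by,-bx]
    w=np.r_[M@np.array(p[:2],float)+t,p[2]]
    f=s['contact_force']
    print('t',round(s['time'],2),'board',np.r_[M.T@(s['position'][:2]-t),s['position'][2]].round(1),'Fb',np.r_[M.T@f[:2],f[2]].round(1),'j',s['joint_positions'].round(2),s['gripper_width'])
    print('shift',(Rt.T@(w-s['position'])/40).round(3),'turn',(np.degrees(R.from_matrix(Rt.T@G).as_rotvec())/8).round(3))
E
python3 - <<'E'
from h import *
go(46,195,205)
c=cap('top');print('cone base',ray(c,152,247,40))
E
```

```text
t 0.15 board [-404.  -505.7  207.6] Fb [ 0.1  0.4 -0.1] j [-1.23  0.05  1.61 -0.    1.48 -0.12] 1.0010785643525324
shift [  0.093 -14.631 -14.811] turn [ 1.58  -0.     0.012]
cone base [432.23104615 389.80852005  40.        ]
```

>>> apply_moves([
  [0,0,-0.85,-0.85,0.4,0,0],
  [0,0,-1.7,-1.7,0.8,0,0],
  [0,0,-2.55,-2.55,1.2,0,0],
  [0,0,-3.4,-3.4,1.58,0,0],
  [0,0,-4.25,-4.25,1.58,0,0],
])

```text
time: 0.7
position: [353.6, -330.8, 207.8]
orientation: [2.097, 0.25, -2.097]
contact_force: [1.3, -0.5, -0.2]
gripper_width: 0.144
```

```bash
python3 -c "
from h import *
go(46,195,205)"
```

```text
t 0.7 board [-274.7 -301.   207.8] Fb [ 1.2 -0.8 -0.2] j [-0.91 -0.29  1.93  0.    1.51  0.43] 0.14406352844243975
shift [  0.089 -12.411  -8.   ] turn [-0.011 -0.     0.01 ]
```

>>> apply_moves([
  [0,0,-1.0,-0.65,0,0,0],
  [0,0,-2.0,-1.3,0,0,0],
  [0,0,-3.0,-1.95,0,0,0],
  [0,0,-4.0,-2.6,0,0,0],
  [0,0,-5.0,-3.2,0,0,0],
])

```text
time: 1.2
position: [431.6, -104.4, 208.2]
orientation: [2.098, 0.249, -2.096]
contact_force: [0.0, 0.4, -0.2]
gripper_width: 0.004
```

>>> apply_moves([
  [0,0,-1.0,-0.65,0,0,0],
  [0,0,-2.0,-1.3,0,0,0],
  [0,0,-3.0,-1.95,0,0,0],
  [0,0,-4.0,-2.6,0,0,0],
  [0,0,-5.0,-3.2,0,0,0],
])

```text
time: 1.7
position: [509.7, 122.0, 208.4]
orientation: [2.098, 0.25, -2.096]
contact_force: [-0.1, -0.7, 0.0]
gripper_width: -0.004
```

```bash
python3 -c "
from h import *
go(46,195,205)"
```

```text
t 1.7 board [-16.7 102.5 208.4] Fb [-0.2 -0.6  0. ] j [ 0.09 -0.19  1.85  0.    1.49  1.43] -0.0037638873051397165
shift [ 0.089 -2.315 -1.564] turn [-0.008 -0.007  0.006]
```

>>> apply_moves([
  [0,0,-1.0,-0.7,0,0,0],
  [0,0,-2.0,-1.4,0,0,0],
  [0,0,-2.32,-1.56,0,0,0],
  [0,0.6,-2.32,-1.56,0,0,0],
  [0,0.6,-2.32,-1.56,0,0,0],
])

```text
time: 2.2
position: [546.4, 226.5, 180.8]
orientation: [2.089, 0.249, -2.102]
contact_force: [-1.0, -0.8, -1.3]
gripper_width: 0.005
```

```bash
python3 -c "
from h import *
go(46,192,86)"
```

```text
t 2.2 board [ 43.6 195.4 180.8] Fb [-1.2 -0.6 -1.3] j [ 0.27 -0.    1.72  0.    1.43  1.6 ] 0.0045997495868903325
shift [ 2.369  0.086 -0.074] turn [-0.003  0.043  0.002]
```

>>> apply_moves([
  [0,0.8,0,-0.07,0,0,0],
  [0,1.6,0,-0.07,0,0,0],
  [0,2.2,0,-0.07,0,0,0],
  [0,2.37,0,-0.07,0,0,0],
  [0,2.37,0,-0.07,0,0,0],
])

```text
time: 2.7
position: [547.9, 226.2, 85.4]
orientation: [2.087, 0.248, -2.104]
contact_force: [-0.5, 0.0, -0.5]
gripper_width: -0.002
```

```bash
python3 -c "
from h import *
go(46,172,86)
c=cap('side','s2.png')
u,v=proj(c,np.r_[M@np.array([46,150.])+t,90]).astype(int);im=cv2.imread('pics/s2.png')[v-60:v+60,u-70:u+70]
cv2.imwrite('pics/s2c.png',cv2.resize(im,None,fx=5,fy=5,interpolation=2));print(u,v)"
```

```text
t 2.7 board [ 45.  194.7  85.4] Fb [-0.5  0.1 -0.5] j [0.27 0.09 1.79 0.   1.27 1.6 ] -0.0015013228883001175
shift [-0.016  0.569 -0.027] turn [-0.009  0.058  0.001]
241 244
```

View pics/s2c.png

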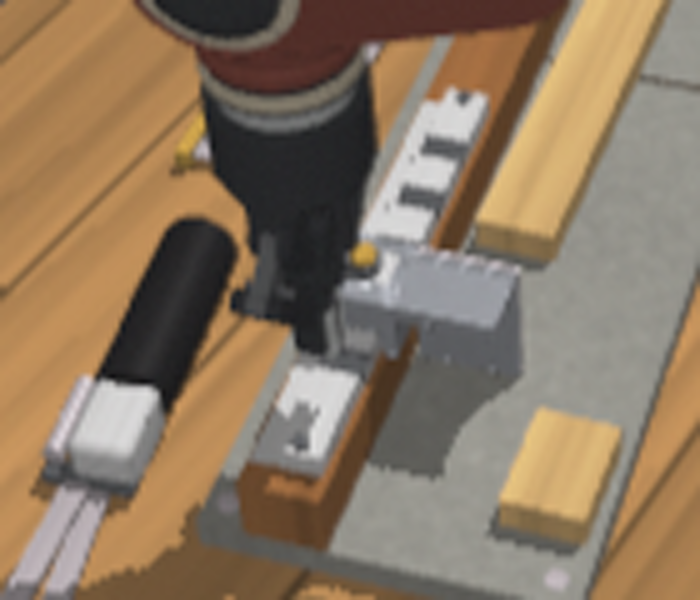

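The crop shows the shut fingers at (315,330), clear of the carriage's outer end and well away from the plunger at (365,255). I advance slowly from here.

>>> apply_moves([
  [0,0,0.15,-0.03,0,0,0],
  [0,0,0.3,-0.03,0,0,0],
  [0,0,0.4,-0.03,0,0,0],
  [0,0,0.5,-0.03,0,0,0],
  [0,0,0.5,-0.03,0,0,0],
])

```text
time: 3.25
position: [555.2, 206.9, 87.2]
orientation: [2.091, 0.247, -2.101]
contact_force: [0.1, 0.0, 0.2]
gripper_width: 0.004
```

>>> apply_moves([
  [0,0,0.04,0,0,0,0],
  [0,0,0.08,0,0,0,0],
  [0,0,0.12,0,0,0,0],
  [0,0,0.12,0,0,0,0],
])

```text
time: 3.65
position: [556.2, 202.1, 87.1]
orientation: [2.091, 0.247, -2.102]
contact_force: [0.6, 1.3, -0.8]
gripper_width: 0.004
```

```bash
python3 -c "
from h import *
go(46,130,86)"
```

```text
t 3.65 board [ 47.4 169.4  87.1] Fb [ 0.9  1.1 -0.8] j [0.22 0.08 1.79 0.   1.27 1.56] 0.00394456408567941
shift [0.029 0.985 0.033] turn [-0.014  0.036  0.001]
```

>>> apply_moves([
  [0,0,0.04,0.03,0,0,0],
  [0,0,0.08,0.03,0,0,0],
  [0,0,0.08,0.03,0,0,0],
])

```text
time: 3.95
position: [555.8, 198.6, 87.1]
orientation: [2.091, 0.247, -2.102]
contact_force: [-0.3, -0.3, 0.5]
gripper_width: -0.008
```

>>> apply_moves([
  [0,0,0.04,0,0,0,0],
  [0,0,0.08,0,0,0,0],
  [0,0,0.08,0,0,0,0],
])

```text
time: 4.25
position: [556.6, 195.3, 87.1]
orientation: [2.091, 0.247, -2.102]
contact_force: [-0.3, 0.5, -0.2]
gripper_width: -0.005
```

```bash
python3 -c "
from h import *
go(46,130,86)"
```

```text
t 4.25 board [ 46.2 162.6  87.1] Fb [-0.1  0.6 -0.2] j [ 0.21  0.08  1.8  -0.    1.27  1.55] -0.004728513800046743
shift [0.028 0.816 0.002] turn [-0.017  0.036  0.   ]
```

>>> apply_moves([
  [0,0,0.04,0,0,0,0],
  [0,0,0.08,0,0,0,0],
  [0,0,0.08,0,0,0,0],
])

```text
time: 4.55
position: [557.4, 191.9, 87.1]
orientation: [2.092, 0.246, -2.102]
contact_force: [0.5, 0.4, -0.6]
gripper_width: 0.0
```

>>> apply_moves([
  [0,0,0.04,0,0,0,0],
  [0,0,0.08,0,0,0,0],
  [0,0,0.08,0,0,0,0],
])

```text
time: 4.85
position: [558.2, 188.6, 87.2]
orientation: [2.092, 0.246, -2.102]
contact_force: [-0.1, 0.2, 0.1]
gripper_width: 0.003
```

```bash
python3 -c "
from h import *
go(46,130,86)"
```

```text
t 4.85 board [ 46.2 155.8  87.2] Fb [-0.   0.2  0.1] j [ 0.2   0.08  1.8  -0.    1.27  1.54] 0.002972618370491723
shift [0.029 0.645 0.003] turn [-0.02   0.036 -0.001]
```

```bash
python3 -c "
from h import *
go(46,130,86)
o=[]
for n in ('side','top'):
    c=cap(n,n+'3.png')
    u,v=proj(c,np.r_[M@np.array([46,140.])+t,90]).astype(int);im=cv2.imread('pics/'+n+'3.png')[v-40:v+40,u-40:u+40]
    o.append(cv2.resize(im,(400,400),interpolation=2));print(u,v)
cv2.imwrite('pics/c3.png',np.hstack(o))"
```

```text
t 4.85 board [ 46.2 155.8  87.2] Fb [-0.   0.2  0.1] j [ 0.2   0.08  1.8  -0.    1.27  1.54] 0.002972618370491723
shift [0.029 0.645 0.003] turn [-0.02   0.036 -0.001]
242 242
225 202
```

View pics/c3.png

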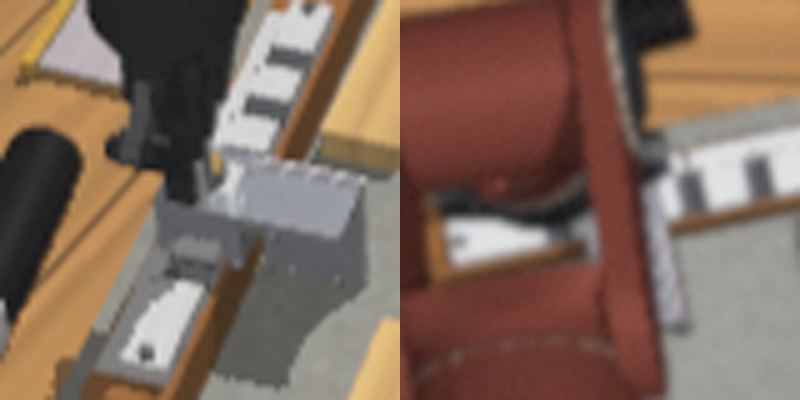

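The side crop shows the fingertip at (185,200), in front of the upper part of the outer face. The top crop shows the arm's kerf edge at (685,325), so the stop has hardly moved. I keep creeping until there is a force.

>>> apply_moves([
  [0,0,0.04,0,0,0,0],
  [0,0,0.08,0,0,0,0],
  [0,0,0.08,0,0,0,0],
])

```text
time: 5.25
position: [559.0, 185.5, 87.1]
orientation: [2.092, 0.246, -2.102]
contact_force: [-1.0, 0.6, -0.5]
gripper_width: -0.0
```

>>> apply_moves([
  [0,0,0.04,0,0,0,0],
  [0,0,0.08,0,0,0,0],
  [0,0,0.08,0,0,0,0],
])

```text
time: 5.55
position: [559.8, 182.2, 87.2]
orientation: [2.092, 0.246, -2.102]
contact_force: [0.3, -0.3, -0.5]
gripper_width: -0.001
```

```bash
python3 -c "
from h import *
go(46,130,86)"
```

```text
t 5.55 board [ 46.2 149.1  87.2] Fb [ 0.3 -0.4 -0.5] j [ 0.19  0.08  1.8  -0.    1.27  1.53] -0.0014501888645689573
shift [0.029 0.479 0.003] turn [-0.022  0.035 -0.001]
```

```bash
python3 -c "
from h import *
go(46,130,86)
o=[]
P=ctrl.get_state()['position']
for n in ('side','top'):
    c=cap(n,n+'4.png')
    u,v=proj(c,np.r_[M@np.array([46,140.])+t,90]).astype(int);im=cv2.imread('pics/'+n+'4.png')[v-30:v+30,u-30:u+30]
    im=cv2.resize(im,(480,480),interpolation=cv2.INTER_NEAREST)
    def d(p,col): 
        q=((proj(c,p)-[u-30,v-30])*8+4).astype(int);cv2.circle(im,tuple(map(int,q)),3,col,-1);print(n,q)
    d(P,(0,0,255))
    for y in (110,154): d(np.r_[M@np.array([23,y])+t,99],(0,255,0));d(np.r_[M@np.array([69,y])+t,99],(0,255,0))
    d(np.r_[M@np.array([-30,110])+t,99],(255,0,0))
    o.append(im[:,:395])
cv2.imwrite('pics/c4.png',np.hstack(o))"
```

```text
t 5.55 board [ 46.2 149.1  87.2] Fb [ 0.3 -0.4 -0.5] j [ 0.19  0.08  1.8  -0.    1.27  1.53] -0.0014501888645689573
shift [0.029 0.479 0.003] turn [-0.022  0.035 -0.001]
side [237 270]
side [344 173]
side [209 145]
side [298 271]
side [161 241]
side [502 206]
top [227 253]
top [344 287]
top [319 163]
top [222 313]
top [197 188]
top [374 433]
```

View pics/c4.png

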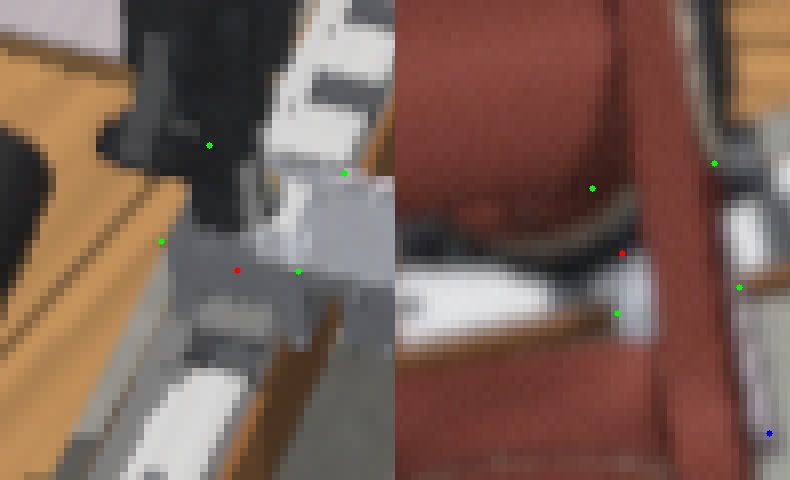

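```bash
python3 -c "
from h import *
c=cap('side')
for z in (85,95,100,105): print(z,(proj(c,np.r_[M@np.array([45,194.7])+t,z])-[171,184])*5+2)
"
```

```text
85 [323.58539265 377.84654238]
95 [321.98140897 364.54802289]
100 [321.17240373 357.84061554]
105 [320.35866822 351.09398979]
```

The fingertip pixel lies about 15 mm above the projected TCP, both here and in the earlier crop. The shut fingers are therefore passing over the carriage's top without touching it. I back out, then lower and measure again.

>>> apply_moves([
  [0,0,-0.4,0,0,0,0],
  [0,0,-0.8,0,0,0,0],
  [0,0,-1.1,0,0,0,0],
  [0,0,-1.15,0,0,0,0],
  [0,0,-1.15,0,0,0,0],
])

```text
time: 6.2
position: [548.7, 228.0, 87.1]
orientation: [2.091, 0.247, -2.101]
contact_force: [-0.4, 0.5, 0.4]
gripper_width: -0.005
```

```bash
python3 -c "
from h import *
go(46,195,74)
P=ctrl.get_state()['position']
c=cap('side','s5.png')
u,v=proj(c,np.r_[M@np.array([46,170.])+t,90]).astype(int);im=cv2.imread('pics/s5.png')[v-40:v+40,u-50:u+50]
im=cv2.resize(im,None,fx=7,fy=7,interpolation=2)
def d(p,col): 
    q=((proj(c,p)-[u-50,v-40])*7+3).astype(int);cv2.circle(im,tuple(map(int,q)),3,col,-1);print(q)
d(P,(0,0,255)); d(P+[0,0,15],(255,0,255))
d(np.r_[M@np.array([46,235])+t,72],(0,255,0)); d(np.r_[M@np.array([46,172])+t,72],(0,255,0))
cv2.imwrite('pics/c5.png',im)"
```

```text
t 6.2 board [ 46.2 196.3  87.1] Fb [-0.3  0.6  0.4] j [ 0.27  0.09  1.79 -0.    1.27  1.6 ] -0.004645616080677159
shift [0.328 0.032 0.004] turn [-0.009  0.036 -0.002]
[328 345]
[325 317]
[293 455]
[356 324]
```

View pics/c5.png

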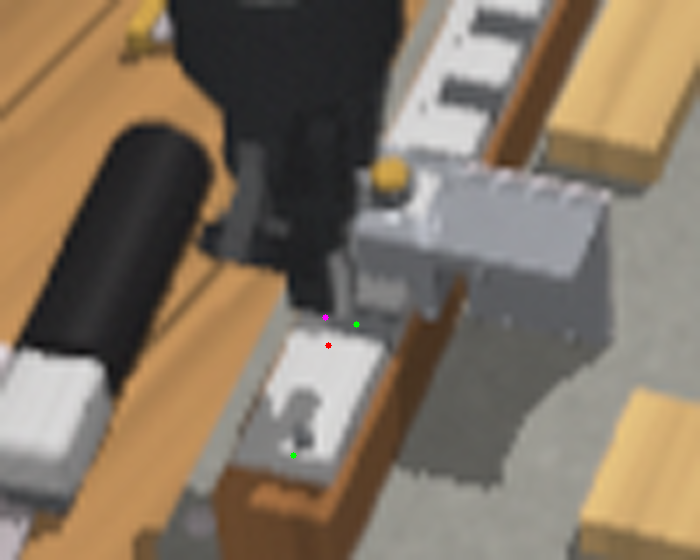

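The fingertip's lower end is at about (325,318), on the marker drawn 15 mm above the reported TCP; the stop is unmoved. I lower the tool while watching the force.

>>> apply_moves([
  [0,0.1,0.0,0,0,0,0],
  [0,0.2,0.0,0,0,0,0],
  [0,0.28,0.0,0,0,0,0],
  [0,0.32,0,0,0,0,0],
  [0,0.34,0,0,0,0,0],
])

```text
time: 6.75
position: [548.7, 227.2, 73.0]
orientation: [2.09, 0.246, -2.102]
contact_force: [0.0, -0.7, -0.2]
gripper_width: 0.004
```

>>> apply_moves([
  [0,0.03,0.0,0,0,0,0],
  [0,0.06,0.0,0,0,0,0],
  [0,0.08,0.0,0,0,0,0],
])

```text
time: 7.05
position: [548.7, 227.2, 69.8]
orientation: [2.091, 0.246, -2.102]
contact_force: [-0.0, -0.3, -0.0]
gripper_width: -0.001
```

```bash
python3 -c "
from h import *
go(46,165,71)"
```

```text
t 7.05 board [ 46.  195.5  69.8] Fb [-0.1 -0.3 -0. ] j [ 0.27  0.11  1.8  -0.    1.24  1.6 ] -0.0011129868953105976
shift [-0.03   0.763 -0.003] turn [-0.017  0.04  -0.002]
```

Reported z is 69.8, below the rail's top, with no contact force. That confirms the fingertips end higher than the reported TCP. I advance again.

>>> apply_moves([
  [0,0,0.15,0,0,0,0],
  [0,0,0.3,0,0,0,0],
  [0,0,0.45,0,0,0,0],
  [0,0,0.55,0,0,0,0],
  [0,0,0.55,0,0,0,0],
])

```text
time: 7.55
position: [554.0, 205.1, 69.9]
orientation: [2.091, 0.245, -2.103]
contact_force: [-0.8, 0.2, -0.6]
gripper_width: 0.001
```

>>> apply_moves([
  [0,0,0.04,0,0,0,0],
  [0,0,0.08,0,0,0,0],
  [0,0,0.08,0,0,0,0],
])

```text
time: 7.85
position: [554.8, 201.9, 69.9]
orientation: [2.091, 0.245, -2.103]
contact_force: [-0.0, -0.3, -0.8]
gripper_width: -0.001
```

>>> apply_moves([
  [0,0,0.04,0,0,0,0],
  [0,0,0.08,0,0,0,0],
  [0,0,0.08,0,0,0,0],
])

```text
time: 8.15
position: [555.6, 198.6, 69.9]
orientation: [2.091, 0.245, -2.103]
contact_force: [0.7, -0.2, -0.2]
gripper_width: 0.001
```

```bash
python3 -c "
from h import *
go(46,165,71)"
```

```text
t 8.15 board [ 46.  166.1  69.9] Fb [ 0.7 -0.3 -0.2] j [ 0.22  0.1   1.81 -0.    1.24  1.55] 0.0013846765717245178
shift [-0.028  0.029 -0.001] turn [-0.025  0.04  -0.003]
```

>>> apply_moves([
  [0,0,0.04,0,0,0,0],
  [0,0,0.08,0,0,0,0],
  [0,0,0.08,0,0,0,0],
])

```text
time: 8.45
position: [556.4, 195.3, 69.9]
orientation: [2.091, 0.245, -2.103]
contact_force: [-1.0, -0.3, 0.2]
gripper_width: -0.004
```

>>> apply_moves([
  [0,0,0.04,0,0,0,0],
  [0,0,0.08,0,0,0,0],
  [0,0,0.08,0,0,0,0],
])

```text
time: 8.75
position: [557.1, 192.4, 69.9]
orientation: [2.092, 0.245, -2.103]
contact_force: [-0.1, 1.3, -0.3]
gripper_width: 0.002
```

>>> apply_moves([
  [0,0,0.04,0,0,0,0],
  [0,0,0.08,0,0,0,0],
  [0,0,0.08,0,0,0,0],
])

```text
time: 9.05
position: [557.2, 192.0, 69.9]
orientation: [2.094, 0.252, -2.106]
contact_force: [-2.1, 9.9, -0.1]
gripper_width: 0.0
```

```bash
python3 -c "
from h import *
go(46,165,71)"
```

```text
t 9.05 board [ 46.  159.3  69.9] Fb [ 0.3 10.2 -0.1] j [0.2  0.1  1.81 0.01 1.24 1.54] 9.744398813893513e-05
shift [-0.026 -0.143  0.   ] turn [-0.028  0.037  0.042]
```

Contact came at TCP y≈159.6. The stop holds 10 N there, so it started seated in the 0.12 notch. The target TCP is therefore y≈119.6, and I push about 37 mm and let the notch pull it in.

>>> apply_moves([
  [0,0,0.1,0,0,0,0],
  [0,0,0.2,0,0,0,0],
  [0,0,0.3,0,0,0,0],
  [0,0,0.4,0,0,0,0],
  [0,0,0.5,0,0,0,0],
])

```text
time: 9.55
position: [560.1, 180.4, 70.1]
orientation: [2.099, 0.27, -2.113]
contact_force: [-1.1, 10.2, 0.4]
gripper_width: -0.001
```

```bash
python3 -c "
from h import *
go(46,123.5,70)"
```

```text
t 9.55 board [ 46.  147.3  70.1] Fb [ 1.3 10.2  0.4] j [0.17 0.09 1.81 0.02 1.24 1.5 ] -0.0008491884499771302
shift [-0.01   0.596 -0.001] turn [-0.021  0.029  0.152]
```

>>> apply_moves([
  [0,0,0,0,0,0,0],
  [0,0,0,0,0,0,0],
])

```text
time: 9.75
position: [559.9, 180.5, 70.1]
orientation: [2.098, 0.27, -2.112]
contact_force: [0.2, -0.3, -0.7]
gripper_width: -0.001
```

```bash
python3 -c "
from h import *
go(46,123.5,70)"
```

```text
t 9.75 board [ 46.  147.5  70.1] Fb [ 0.1 -0.3 -0.7] j [0.17 0.09 1.81 0.02 1.24 1.5 ] -0.0010913020645804698
shift [-0.009  0.6   -0.002] turn [-0.014  0.029  0.147]
```

```bash
cat >> h.py <<'E'
def look(f,x,y,marks=(),z=90,h=30):
    o=[]
    for n in ('side','top'):
        c=cap(n,n+f+'.png'); u,v=proj(c,np.r_[M@np.array([x,y])+t,z]).astype(int)
        im=cv2.resize(cv2.imread('pics/'+n+f+'.png')[v-h:v+h,u-h:u+h],(400,400),interpolation=2);k=400/2/h
        for p,col in marks:
            q=((proj(c,np.r_[M@np.array(p[:2],float)+t,p[2]])-[u-h,v-h]+.5)*k).astype(int); cv2.circle(im,tuple(map(int,q)),2,col,-1)
        o.append(im)
    cv2.imwrite('pics/c'+f+'.png',np.hstack(o))
E
python3 -c "
from h import *
look('6',30,125,[((-30,111-12,99),(0,255,0)),((23,155-12,99),(0,255,0)),((46,132-12,115),(0,0,255)),((46,159-12,85),(255,0,0))])"
```

```text
(no output)
```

View pics/c6.png

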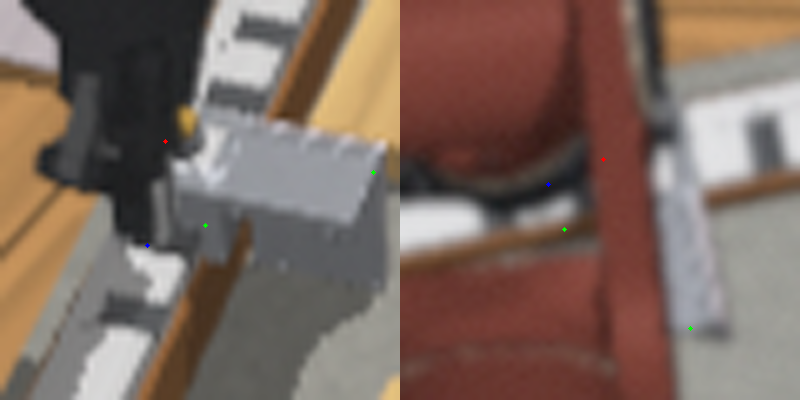

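The stop jumped ahead of the finger after breaking out. Its kerf corner is now at top-crop (728,335); I compute its place from that.

```bash
python3 -c "
from h import *
k=400/60
for n,us in (('top',(328,335)),('side',(384,142))):
    c=cap(n); u,v=proj(c,np.r_[M@np.array([30,125])+t,90]).astype(int)
    print(n,[M.T@(ray(c,us[0]/k-.5+u-30,us[1]/k-.5+v-30,z)[:2]-t) for z in (99,21)])
c=cap('side');u,v=proj(c,np.r_[M@np.array([30,125])+t,90]).astype(int)
print('plunger side',M.T@(ray(c,190/k-.5+u-30,122/k-.5+v-30,113)[:2]-t))
go(46,123.5,70)"
```

```text
top [array([-35.85510142,  84.14800105]), array([-26.13425672,  86.56624732])]
side [array([-29.09765008,  82.59373575]), array([-5.57011943, 10.76076128])]
plunger side [ 41.43642052 105.68788365]
t 10.0 board [ 46.  146.7  70. ] Fb [ 1.   0.7 -0.6] j [0.17 0.09 1.81 0.02 1.24 1.5 ] -0.004207626071360887
shift [-0.011  0.58  -0.001] turn [-0.025  0.03   0.148]
```

>>> apply_moves([
  [0,0,0.1,0,0,0,0.07],
  [0,0,0.2,0,0,0,0.14],
  [0,0,0.26,0,0,0,0.14],
  [0,0,0.3,0,0,0,0.14],
  [0,0,0.3,0,0,0,0.14],
])

```text
time: 10.5
position: [563.2, 167.7, 69.9]
orientation: [2.094, 0.246, -2.102]
contact_force: [-0.4, 0.4, 1.0]
gripper_width: 0.004
```

>>> apply_moves([
  [0,0,0.03,0,0,0,0],
  [0,0,0.06,0,0,0,0],
  [0,0,0.09,0,0,0,0],
  [0,0,0.12,0,0,0,0],
  [0,0,0.12,0,0,0,0],
])

```text
time: 11.0
position: [564.0, 164.2, 69.9]
orientation: [2.094, 0.249, -2.103]
contact_force: [-1.3, 4.0, 0.2]
gripper_width: 0.002
```

```bash
python3 -c "
from h import *
go(46,123.5,70)"
```

```text
t 11.0 board [ 46.1 130.7  69.9] Fb [-0.4  4.2  0.2] j [0.16 0.09 1.81 0.   1.24 1.49] 0.002415631137875832
shift [-0.002  0.179  0.002] turn [-0.025  0.027  0.021]
```

>>> apply_moves([
  [0,0,0.03,0,0,0,0],
  [0,0,0.06,0,0,0,0],
  [0,0,0.09,0,0,0,0],
  [0,0,0.12,0,0,0,0],
  [0,0,0.12,0,0,0,0],
])

```text
time: 11.5
position: [565.1, 159.9, 69.9]
orientation: [2.095, 0.25, -2.103]
contact_force: [-0.4, 4.0, 0.4]
gripper_width: -0.0
```

```bash
python3 -c "
from h import *
go(46,123.5,70)"
```

```text
t 11.5 board [ 46.1 126.3  69.9] Fb [0.6 4.  0.4] j [0.15 0.09 1.81 0.   1.24 1.48] -0.00015299125251925992
shift [-0.003  0.069  0.002] turn [-0.025  0.027  0.028]
```

>>> apply_moves([
  [0,0,0.03,0,0,0,0],
  [0,0,0.06,0,0,0,0],
  [0,0,0.08,0,0,0,0],
  [0,0,0.08,0,0,0,0],
])

```text
time: 11.9
position: [566.0, 155.8, 69.9]
orientation: [2.094, 0.248, -2.103]
contact_force: [-0.5, -0.6, -0.4]
gripper_width: 0.001
```

```bash
python3 -c "
from h import *
go(46,123.5,70)"
```

```text
t 11.9 board [ 46.1 122.   69.9] Fb [-0.6 -0.5 -0.4] j [0.14 0.09 1.81 0.   1.24 1.48] 0.0008134315529336548
shift [-0.002 -0.037  0.002] turn [-0.028  0.027  0.016]
```

The force dropped to zero at 122, so the stop was pulled into the notch. I check with a gentle push, expecting resistance at about 119.6.

>>> apply_moves([
  [0,0,0.03,0,0,0,0],
  [0,0,0.05,0,0,0,0],
  [0,0,0.05,0,0,0,0],
])

```text
time: 12.2
position: [566.6, 153.6, 69.9]
orientation: [2.094, 0.248, -2.103]
contact_force: [-0.2, 0.8, 0.4]
gripper_width: 0.001
```

>>> apply_moves([
  [0,0,0.03,0,0,0,0],
  [0,0,0.05,0,0,0,0],
  [0,0,0.05,0,0,0,0],
])

```text
time: 12.5
position: [566.6, 153.4, 69.9]
orientation: [2.095, 0.252, -2.105]
contact_force: [-0.7, 6.4, 0.2]
gripper_width: -0.001
```

```bash
python3 -c "
from h import *
go(46,123.5,70)"
```

```text
t 12.5 board [ 46.  119.6  69.9] Fb [0.9 6.4 0.2] j [0.13 0.09 1.81 0.01 1.24 1.47] -0.0011114235940227013
shift [-0.002 -0.098  0.002] turn [-0.029  0.027  0.041]
```

The resistance is 6.4 N at exactly 119.6, so the stop is seated in the middle notch. I retreat and go in front of the batten.

>>> apply_moves([
  [0,0,-0.3,0,0,0,0],
  [0,0,-0.7,0,0,0,0],
  [0,-1.0,-0.8,0,0,0,0],
  [0,-2.1,-0.8,0,0,0,0],
  [0,-2.8,-0.8,0,0,0,0],
])

```text
time: 13.0
position: [560.5, 185.3, 185.5]
orientation: [2.099, 0.252, -2.1]
contact_force: [0.6, -0.7, 0.2]
gripper_width: 0.001
```

```bash
python3 -c "
from h import *
go(-65,-92,170)"
```

```text
t 13.0 board [ 47.6 152.  185.5] Fb [ 0.4 -0.8  0.2] j [ 0.19 -0.01  1.72  0.01  1.44  1.53] 0.0009153410156050757
shift [0.358 6.11  2.798] turn [-0.02   0.001  0.036]
```

>>> apply_moves([
  [0,0,1.1,0.5,0,0,0],
  [0,0,2.2,1.0,0,0,0],
  [0,0,3.3,1.5,0,0,0],
  [0,0,4.4,2.0,0,0,0],
  [0,0,5.5,2.5,0,0,0],
])

```text
time: 13.5
position: [513.7, -52.8, 184.5]
orientation: [2.098, 0.253, -2.099]
contact_force: [1.0, -0.8, 0.3]
gripper_width: 0.002
```

>>> apply_moves([
  [0,0.5,0.6,0.3,0,0,0.03],
  [0,1.5,0.6,0.3,0,0,0.03],
  [0,2.5,0.6,0.3,0,0,0.03],
  [0,2.5,0.6,0.3,0,0,0.03],
])

```text
time: 13.9
position: [502.5, -76.7, 78.1]
orientation: [2.086, 0.253, -2.111]
contact_force: [-0.6, 1.9, -0.6]
gripper_width: -0.0
```

```bash
python3 -c "
from h import *
go(-65,-92,16)
look('7',10,50,[((-30,70,99),(0,255,0)),((46,114,99),(0,255,0))],h=45)"
```

```text
t 13.9 board [-70.3 -89.   78.1] Fb [-0.1  2.  -0.6] j [-0.3  -0.1   1.99 -0.    1.26  1.04] -0.0002195053334281048
shift [ 1.55   0.084 -0.149] turn [-0.012  0.078  0.045]
```

View pics/c7.png

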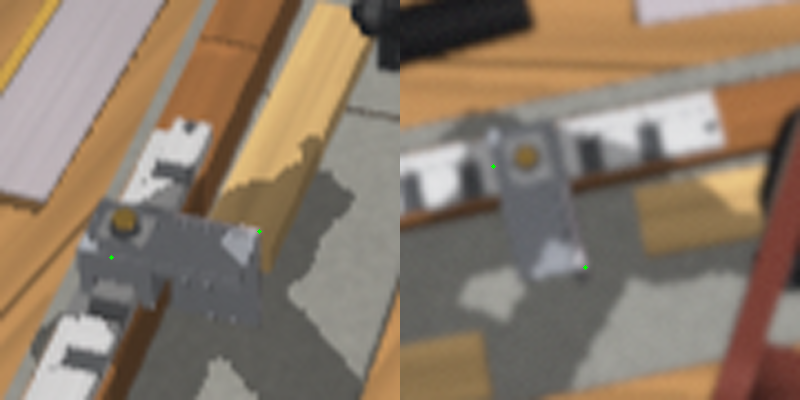

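The stop matches its predicted place: the green marks at (585,267) and (493,166) lie on it. Two notches show on each side of it, so it is in the middle one. Next I lower beside the batten.

>>> apply_moves([
  [0,0.6,0.08,0,0,0.04,0.04],
  [0,1.1,0.08,0,0,0.07,0.04],
  [0,1.4,0.08,0,0,0.07,0.04],
  [0,1.5,0.08,0,0,0.07,0.04],
  [0,1.5,0.08,0,0,0.07,0.04],
])

```text
time: 14.5
position: [508.7, -80.9, 25.3]
orientation: [2.104, 0.244, -2.083]
contact_force: [0.7, -0.8, 0.3]
gripper_width: -0.001
```

```bash
python3 -c "
from h import *
go(-45,-92,16)"
```

```text
t 14.5 board [-65.2 -94.6  25.3] Fb [ 0.5 -1.   0.3] j [-0.3  -0.03  2.02  0.    1.14  1.03] -0.00052192050054296
shift [ 0.238 -0.066 -0.504] turn [-0.003 -0.068 -0.04 ]
```

>>> apply_moves([
  [0,0.1,0,0,0,-0.05,0],
  [0,0.2,0,0,0,-0.05,0],
  [0,0.27,0,0,0,-0.05,0],
  [0,0.27,-0.03,0,0,-0.05,0],
])

```text
time: 14.9
position: [508.3, -79.8, 14.2]
orientation: [2.096, 0.244, -2.091]
contact_force: [-0.1, 0.1, -0.4]
gripper_width: 0.002
```

>>> apply_moves([
  [0,0,0,-0.1,0,0,0],
  [0,0,0,-0.2,0,0,0],
  [0,0,0,-0.3,0,0,0],
  [0,0,0,-0.3,0,0,0],
])

```text
time: 15.3
position: [520.8, -76.9, 14.5]
orientation: [2.097, 0.244, -2.09]
contact_force: [0.4, -0.2, 0.3]
gripper_width: -0.002
```

```bash
python3 -c "
from h import *
go(-45,-92,13)"
```

```text
t 15.3 board [-52.6 -93.5  14.5] Fb [ 0.4 -0.3  0.3] j [-0.29  0.02  1.99 -0.    1.12  1.05] -0.0022397802237087267
shift [ 0.038 -0.038 -0.19 ] turn [-0.002 -0.018 -0.04 ]
```

>>> apply_moves([
  [0,0,0,-0.1,0,0,0],
  [0,0,0,-0.2,0,0,0],
  [0,0,0,-0.3,0,0,0],
  [0,0,0,-0.38,0,0,0],
  [0,0,0,-0.38,0,0,0],
])

```text
time: 15.8
position: [536.0, -73.3, 14.7]
orientation: [2.097, 0.244, -2.09]
contact_force: [0.1, 0.8, 0.9]
gripper_width: 0.006
```

>>> apply_moves([
  [0,0,0,-0.04,0,0,0],
  [0,0,0,-0.08,0,0,0],
  [0,0,0,-0.12,0,0,0],
  [0,0,0,-0.12,0,0,0],
])

```text
time: 16.2
position: [540.8, -72.1, 14.6]
orientation: [2.097, 0.244, -2.09]
contact_force: [-0.4, -0.6, -0.2]
gripper_width: 0.002
```

```bash
python3 -c "
from h import *
go(-28,-92,14)"
```

```text
t 16.2 board [-32.  -93.6  14.6] Fb [-0.5 -0.5 -0.2] j [-0.27  0.07  1.95 -0.    1.13  1.07] 0.0018797733015511041
shift [ 0.016 -0.039 -0.1  ] turn [-0.   -0.02 -0.04]
```

>>> apply_moves([
  [0,0,0,-0.04,0,0,0],
  [0,0,0,-0.08,0,0,0],
  [0,0,0,-0.08,0,0,0],
])

```text
time: 16.5
position: [544.2, -71.4, 14.7]
orientation: [2.097, 0.244, -2.089]
contact_force: [-0.6, 1.4, 0.5]
gripper_width: -0.003
```

>>> apply_moves([
  [0,0,0,-0.04,0,0,0],
  [0,0,0,-0.08,0,0,0],
  [0,0,0,-0.08,0,0,0],
])

```text
time: 16.8
position: [547.6, -70.6, 14.8]
orientation: [2.098, 0.244, -2.089]
contact_force: [-0.9, 0.1, -0.0]
gripper_width: 0.002
```

>>> apply_moves([
  [0,0,0,-0.04,0,0,0],
  [0,0,0,-0.08,0,0,0],
  [0,0,0,-0.08,0,0,0],
])

```text
time: 17.1
position: [550.2, -70.0, 14.7]
orientation: [2.096, 0.244, -2.09]
contact_force: [-4.3, -0.3, 1.5]
gripper_width: 0.0
```

```bash
python3 -c "
from h import *
go(-28,-92,14)"
```

```text
t 17.1 board [-22.4 -93.7  14.7] Fb [-4.2  0.7  1.5] j [-0.26  0.09  1.92 -0.    1.13  1.08] 6.876871970718232e-05
shift [ 0.016 -0.042  0.141] turn [ 0.002 -0.013 -0.041]
```

>>> apply_moves([
  [0,0,0,-0.04,0,0,0],
  [0,0,0,-0.08,0,0,0],
  [0,0,0,-0.08,0,0,0],
])

```text
time: 17.4
position: [550.4, -69.9, 14.5]
orientation: [2.086, 0.244, -2.099]
contact_force: [-12.1, -3.6, 10.1]
gripper_width: -0.001
```

>>> apply_moves([
  [0,0,0,0.2,0,0,0],
  [0,0,0,0.5,0,0,0],
  [0,-0.7,0,0.8,0,0,0],
  [0,-1.6,0,0.8,0,0,0],
  [0,-2.0,0,0.8,0,0,0],
])

```text
time: 17.9
position: [520.9, -77.4, 97.9]
orientation: [2.092, 0.242, -2.092]
contact_force: [0.2, 0.3, 0.7]
gripper_width: 0.001
```

```bash
python3 -c "
from h import *
go(5,-250,95)"
```

```text
t 17.9 board [-52.6 -94.   97.9] Fb [0.2 0.2 0.7] j [-0.28 -0.09  1.94 -0.01  1.28  1.05] 0.000746692400357407
shift [ 0.1    3.9   -1.437] turn [ 0.004  0.008 -0.052]
```

The batten is pressed firmly to the fence, 12 N at the middle. Next I go to its saw end.

>>> apply_moves([
  [0,0,1.0,-0.3,0,0,0],
  [0,0,2.0,-0.7,0,0,0],
  [0,0,3.0,-1.1,0,0,0],
  [0,0,3.8,-1.45,0,0,-0.05],
  [0,0,3.9,-1.45,0,0,-0.05],
])

```text
time: 18.4
position: [615.5, -218.6, 99.2]
orientation: [2.097, 0.245, -2.095]
contact_force: [-0.9, 0.6, 0.4]
gripper_width: 0.002
```

>>> apply_moves([
  [0,0.7,0.1,-0.05,0,0,0],
  [0,1.4,0.1,-0.05,0,0,0],
  [0,1.8,0.1,-0.05,0,0,0],
  [0,1.8,0.1,-0.05,0,0,0],
])

```text
time: 18.8
position: [615.6, -220.4, 23.6]
orientation: [2.093, 0.25, -2.102]
contact_force: [-0.6, 0.3, 0.6]
gripper_width: -0.001
```

```bash
python3 -c "
from h import *
go(6,-240,14)
o=[]
look('8',10,-150,[((30,-130,38),(0,255,0)),((-15,-212,38),(0,255,0)),((30,-212,38),(0,255,0)),((30,28,38),(0,255,0)),((-15,28,38),(0,255,0))],z=38,h=70)"
```

```text
t 18.8 board [   5.8 -255.2   23.6] Fb [-0.5  0.4  0.6] j [-0.46  0.29  1.67 -0.    1.19  0.88] -0.00098636291389582
shift [ 0.241 -0.38  -0.004] turn [-0.014  0.028  0.018]
```

View pics/c8.png

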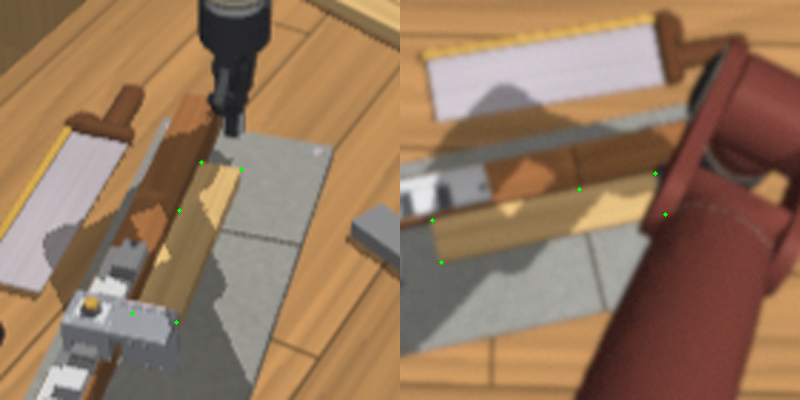

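The batten lies flush along the fence, its corners on the marks at (433,220)–(655,173). The tool is clear of its saw end. I lower and push along the fence.

>>> apply_moves([
  [0,0.15,0,0,0,0,0],
  [0,0.24,0,0,0,0,0],
  [0,0.24,-0.2,0,0,0,0],
  [0,0.24,-0.5,0,0,0,0],
  [0,0.24,-0.6,0,0,0,0],
])

```text
time: 19.4
position: [612.5, -196.8, 18.0]
orientation: [2.097, 0.248, -2.094]
contact_force: [0.8, 0.0, -0.3]
gripper_width: 0.004
```

```bash
python3 -c "
from h import *
go(6,-175.5,14)"
```

```text
t 19.4 board [   8.4 -231.6   18. ] Fb [ 0.8 -0.2 -0.3] j [-0.43  0.27  1.7  -0.    1.16  0.91] 0.003721149275323895
shift [ 0.098 -1.403  0.06 ] turn [-0.006 -0.008 -0.01 ]
```

>>> apply_moves([
  [0,0.08,-0.1,0.06,0,0,0],
  [0,0.08,-0.2,0.06,0,0,0],
  [0,0.08,-0.3,0.06,0,0,0],
  [0,0.08,-0.4,0.06,0,0,0],
  [0,0.08,-0.5,0.06,0,0,0],
])

```text
time: 19.9
position: [605.5, -177.9, 14.9]
orientation: [2.097, 0.247, -2.094]
contact_force: [-0.6, -0.8, -0.9]
gripper_width: -0.0
```

>>> apply_moves([
  [0,0,-0.1,0,0,0,0],
  [0,0,-0.2,0,0,0,0],
  [0,0,-0.3,0,0,0,0],
  [0,0,-0.4,0,0,0,0],
  [0,0,-0.5,0,0,0,0],
])

```text
time: 20.4
position: [600.7, -158.2, 14.9]
orientation: [2.097, 0.247, -2.094]
contact_force: [-0.1, -1.1, 0.5]
gripper_width: -0.004
```

```bash
python3 -c "
from h import *
go(6,-175.5,14)"
```

```text
t 20.4 board [   6.  -191.3   14.9] Fb [-0.4 -1.1  0.5] j [-0.38  0.23  1.76 -0.    1.15  0.96] -0.003746477112836359
shift [ 0.021 -0.396  0.   ] turn [-0.007 -0.008 -0.014]
```

>>> apply_moves([
  [0,0,-0.06,0,0,0,0],
  [0,0,-0.12,0,0,0,0],
  [0,0,-0.18,0,0,0,0],
  [0,0,-0.24,0,0,0,0],
  [0,0,-0.27,0,0,0,0],
])

```text
time: 20.9
position: [598.2, -147.6, 14.9]
orientation: [2.097, 0.247, -2.094]
contact_force: [0.0, -1.1, 0.4]
gripper_width: -0.001
```

>>> apply_moves([
  [0,0,-0.03,0,0,0,0],
  [0,0,-0.05,0,0,0,0],
  [0,0,-0.05,0,0,0,0],
])

```text
time: 21.2
position: [597.7, -145.5, 14.8]
orientation: [2.097, 0.247, -2.094]
contact_force: [-0.1, -0.3, 0.8]
gripper_width: 0.005
```

```bash
python3 -c "
from h import *
go(6,-175.5,14)"
```

```text
t 21.2 board [   6.  -178.2   14.8] Fb [-0.2 -0.3  0.8] j [-0.36  0.22  1.77 -0.    1.15  0.98] 0.004914894927075625
shift [ 0.021 -0.068  0.001] turn [-0.006 -0.008 -0.013]
```

Now 1 mm steps, checking the force each time.

>>> apply_moves([
  [0,0,-0.02,0,0,0,0],
  [0,0,-0.04,0,0,0,0],
  [0,0,-0.04,0,0,0,0],
])

```text
time: 21.5
position: [597.5, -144.5, 15.0]
orientation: [2.097, 0.246, -2.093]
contact_force: [-0.2, -3.7, 0.0]
gripper_width: -0.003
```

>>> apply_moves([
  [0,0,-0.02,0,0,0,0],
  [0,0,-0.04,0,0,0,0],
  [0,0,-0.04,0,0,0,0],
])

```text
time: 21.8
position: [597.4, -142.6, 15.3]
orientation: [2.098, 0.246, -2.093]
contact_force: [0.3, -2.1, 1.4]
gripper_width: -0.004
```

```bash
python3 -c "
from h import *
go(6,-175.5,14)
look('9',15,60,[((30,70,38),(0,255,0)),((-15,70,38),(0,255,0)),((-30,70,99),(0,0,255)),((30,-60,58),(255,0,0))],z=38,h=35)"
```

```text
t 21.8 board [   6.4 -175.4   15.3] Fb [-0.2 -2.1  1.4] j [-0.36  0.22  1.78 -0.    1.15  0.98] -0.004107053348605999
shift [0.034 0.003 0.011] turn [-0.009 -0.015 -0.016]
```

View pics/c9.png

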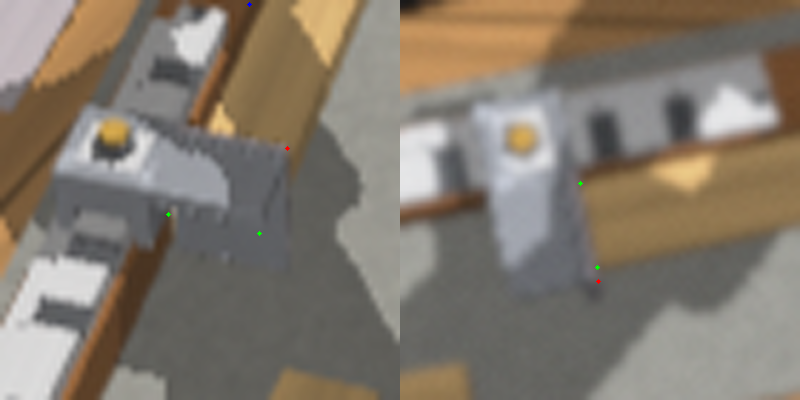

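The batten's end is at or within about 1 mm of the stop face, near (597,267). The stop is still on its marks. I creep on to a clear butting force, staying under 11 N.

>>> apply_moves([
  [0,0,-0.01,0,0,0,0],
  [0,0,-0.03,0,0,0,0],
  [0,0,-0.03,0,0,0,0],
])

```text
time: 22.2
position: [597.1, -141.0, 15.4]
orientation: [2.098, 0.247, -2.093]
contact_force: [0.2, 1.2, 2.4]
gripper_width: 0.001
```

```bash
python3 -c "
from h import *
go(6,-175.5,14)"
```

```text
t 22.2 board [   6.6 -173.7   15.4] Fb [0.4 1.1 2.4] j [-0.35  0.21  1.78 -0.    1.15  0.98] 0.001238164286149892
shift [0.034 0.044 0.014] turn [-0.005 -0.016 -0.014]
```

Fz is rising while Fy fades, so the tip is riding up the batten's top edge: the fingers are even shorter than I judged. I back off, find the board's height by touch, and push lower.

>>> apply_moves([
  [0,0,0.2,0,0,0,0],
  [0,0,0.4,0,0,0,0],
  [0,0,0.6,0,0,0,0],
  [0,0.1,0.6,0,0,0,0],
  [0,0.2,0.6,0,0,0,0],
])

```text
time: 22.7
position: [602.7, -164.7, 6.9]
orientation: [2.098, 0.247, -2.093]
contact_force: [0.2, 0.5, 0.2]
gripper_width: -0.0
```

>>> apply_moves([
  [0,0.05,0,0,0,0,0],
  [0,0.1,0,0,0,0,0],
  [0,0.1,0,0,0,0,0],
])

```text
time: 23.0
position: [602.2, -164.4, 2.3]
orientation: [2.097, 0.247, -2.095]
contact_force: [0.6, -0.7, 0.4]
gripper_width: -0.001
```

```bash
python3 -c "
from h import *
go(6,-175.5,5)"
```

```text
t 23.0 board [   6.  -197.7    2.3] Fb [ 0.4 -0.9  0.4] j [-0.39  0.26  1.75 -0.    1.13  0.95] -0.0006547969401762449
shift [-0.069 -0.555  0.001] turn [-0.009 -0.008 -0.007]
```

>>> apply_moves([
  [0,0,-0.15,0,0,0,0],
  [0,0,-0.3,0,0,0,0],
  [0,0,-0.4,0,0,0,0],
  [0,0,-0.4,0,0,0,0],
])

```text
time: 23.4
position: [599.2, -151.1, 3.3]
orientation: [2.095, 0.242, -2.089]
contact_force: [-0.2, -8.0, -0.2]
gripper_width: -0.002
```

>>> apply_moves([
  [0,0,-0.03,0,0,0,0],
  [0,0,-0.05,0,0,0,0],
  [0,0,-0.05,0,0,0,0],
])

```text
time: 23.7
position: [599.3, -151.3, 4.0]
orientation: [2.094, 0.237, -2.085]
contact_force: [0.4, -8.1, -1.9]
gripper_width: 0.003
```

```bash
python3 -c "
from h import *
go(6,-175.5,5)"
```

```text
t 23.7 board [   6.2 -184.2    4. ] Fb [-1.5 -8.  -1.9] j [-0.36  0.24  1.77 -0.01  1.12  0.97] 0.0025367473803304848
shift [-0.027 -0.218  0.005] turn [ 0.008 -0.017 -0.093]
```

At the lower height the batten resists 8 N at TCP −184 without moving. There the full finger half-width of 14.5 mm puts its saw end at y≈−170, exactly butted. I release, then press it once more against the fence, lower this time.

>>> apply_moves([
  [0,0,0.3,0,0,0,-0.09],
  [0,0,0.5,0,0,0,-0.09],
  [0,-0.8,0.5,0.5,0,0,-0.09],
  [0,-1.8,0.3,1.0,0,0,-0.09],
  [0,-2.2,0.0,1.6,0,0,-0.09],
])

```text
time: 24.2
position: [538.6, -166.9, 96.2]
orientation: [2.102, 0.247, -2.086]
contact_force: [1.0, 0.4, 2.7]
gripper_width: -0.005
```

```bash
python3 -c "
from h import *
go(-60,-52,80)"
```

```text
t 24.2 board [ -56.4 -185.2   96.2] Fb [1.  0.1 2.7] j [-0.43 -0.    1.86  0.    1.27  0.9 ] -0.004612624746113883
shift [ 0.391 -3.33   0.093] turn [ 0.003 -0.054 -0.027]
```

>>> apply_moves([
  [0,0,-1.0,0.1,0,-0.05,0],
  [0,0,-2.0,0.1,0,-0.05,0],
  [0,0,-3.0,0.1,0,-0.05,0],
  [0,0.2,-3.33,0.1,0,-0.05,0],
  [0,0.5,-3.33,0.1,0,-0.05,0],
])

```text
time: 24.7
position: [504.1, -37.4, 75.9]
orientation: [2.095, 0.248, -2.089]
contact_force: [0.4, -0.8, 0.1]
gripper_width: 0.003
```

>>> apply_moves([
  [0,0.6,0,0,0,0,0],
  [0,1.2,0,0,0,0,0],
  [0,1.7,0,0,0,0,0],
  [0,1.9,0,0,0,0,0],
  [0,1.9,0,0,0,0,0],
])

```text
time: 25.2
position: [503.1, -38.4, -2.1]
orientation: [2.092, 0.248, -2.094]
contact_force: [0.1, -1.4, 0.3]
gripper_width: 0.002
```

```bash
python3 -c "
from h import *
go(-30,-52,4)"
```

```text
t 25.2 board [-60.8 -51.9  -2.1] Fb [-0.3 -1.4  0.3] j [-0.22  0.    2.04 -0.    1.09  1.11] 0.0023602083858554213
shift [-0.154  0.004 -0.769] turn [ 0.012  0.008 -0.022]
```

>>> apply_moves([
  [0,-0.1,0,-0.15,0,0,0],
  [0,-0.1,0,-0.3,0,0,0],
  [0,-0.1,0,-0.45,0,0,0],
  [0,-0.1,0,-0.6,0,0,0],
  [0,-0.1,0,-0.7,0,0,0],
])

```text
time: 25.7
position: [531.4, -31.6, 2.5]
orientation: [2.093, 0.248, -2.093]
contact_force: [-0.7, -0.1, -0.5]
gripper_width: -0.002
```

>>> apply_moves([
  [0,0,0,-0.03,0,0,0],
  [0,0,0,-0.06,0,0,0],
  [0,0,0,-0.08,0,0,0],
  [0,0,0,-0.08,0,0,0],
])

```text
time: 26.1
position: [534.4, -30.8, 2.3]
orientation: [2.093, 0.248, -2.093]
contact_force: [-0.4, 0.4, -0.1]
gripper_width: 0.003
```

```bash
python3 -c "
from h import *
go(-25,-52,4)"
```

```text
t 26.1 board [-28.6 -51.9   2.3] Fb [-0.3  0.5 -0.1] j [-0.19  0.06  1.97 -0.    1.1   1.14] 0.0026638968918991754
shift [-0.042  0.004 -0.089] turn [ 0.015  0.002 -0.025]
```

>>> apply_moves([
  [0,0,0,-0.03,0,0,0],
  [0,0,0,-0.06,0,0,0],
  [0,0,0,-0.06,0,0,0],
])

```text
time: 26.4
position: [536.8, -30.2, 2.4]
orientation: [2.093, 0.248, -2.093]
contact_force: [0.3, 0.1, -0.9]
gripper_width: 0.001
```

>>> apply_moves([
  [0,0,0,-0.03,0,0,0],
  [0,0,0,-0.06,0,0,0],
  [0,0,0,-0.06,0,0,0],
])

```text
time: 26.7
position: [537.4, -30.0, 2.2]
orientation: [2.088, 0.248, -2.097]
contact_force: [-7.0, -1.7, 4.7]
gripper_width: 0.0
```

```bash
python3 -c "
from h import *
go(-25,-52,4)"
```

```text
t 26.7 board [-25.4 -51.8   2.2] Fb [-7.2  0.   4.7] j [-0.19  0.08  1.96 -0.01  1.11  1.14] 0.00043017963829730335
shift [-0.046  0.005 -0.01 ] turn [ 0.018  0.036 -0.022]
```

It is flush: 7.2 N at x=−25.4, as predicted for full contact. I retreat clear and take the final look.

>>> apply_moves([
  [0,0,0,0.3,0,0,0],
  [0,0,0,0.8,0,0,0],
  [0,-1.0,0,1.2,0,0,0],
  [0,-2.0,0.8,1.2,0,0,0],
  [0,-3.0,1.8,1.5,0,0,0],
])

```text
time: 27.2
position: [496.8, -107.2, 117.9]
orientation: [2.088, 0.25, -2.095]
contact_force: [1.1, -0.8, 0.5]
gripper_width: -0.001
```

>>> apply_moves([
  [0,-0.5,1,1,0,0,0],
  [0,-1.0,2.0,2,0,0,0],
  [0,-1.5,3,3,0,0,0],
  [0,-1.5,4,4,0,0,0],
  [0,-1.5,4.5,4.5,0,0,0],
])

```text
time: 27.7
position: [371.5, -314.4, 179.5]
orientation: [2.089, 0.248, -2.091]
contact_force: [-0.0, -0.3, -0.4]
gripper_width: -0.002
```

```bash
python3 -c "
from h import *
go(-25,-52,4)
c=cap('top','top10.png');u,v=proj(c,np.r_[M@np.array([15,0])+t,38]).astype(int);x0,y0=u-70,v-45
im=cv2.resize(cv2.imread('pics/top10.png')[y0:y0+85,x0:x0+140],None,fx=5.7,fy=5.7,interpolation=2)
for p,col in [((30,70,38),(0,255,0)),((-15,70,38),(0,255,0)),((-30,70,99),(0,0,255)),((-15,-170,38),(255,0,0)),((30,-170,38),(255,0,0))]:
    q=((proj(c,np.r_[M@np.array(p[:2],float)+t,p[2]])-[x0,y0]+.5)*5.7).astype(int); cv2.circle(im,tuple(map(int,q)),2,col,-1);print(p,q)
cv2.imwrite('pics/c10.png',im);print(im.shape)"
```

```text
t 27.7 board [-253.5 -289.3  179.5] Fb [-0.1 -0.3 -0.4] j [-0.85 -0.27  1.96 -0.    1.45  0.48] -0.0022896738700644093
shift [ 4.34  -5.929 -5.75 ] turn [ 0.036  0.013 -0.044]
(30, 70, 38) [265 263]
(-15, 70, 38) [282 346]
(-30, 70, 99) [283 360]
(-15, -170, 38) [730 250]
(30, -170, 38) [711 168]
(484, 798, 3)
```

View pics/c10.png

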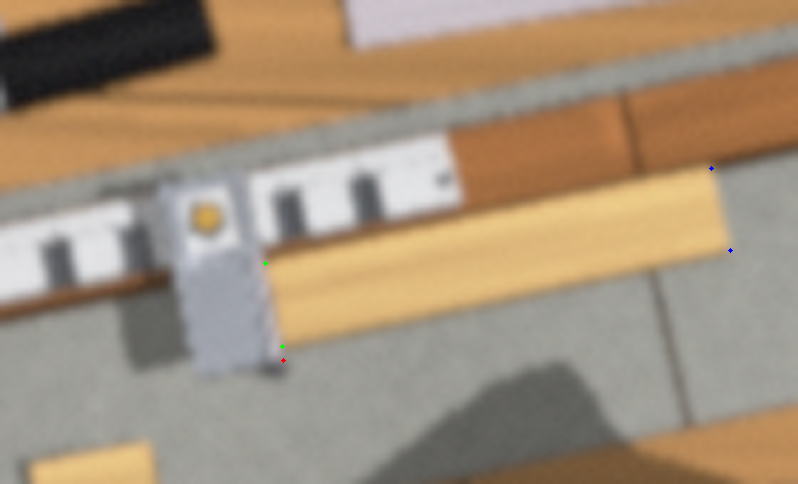

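The stop sits on its middle-notch marks with two notches showing on each side. The batten lies along the fence with its corners on the butted-position marks at (265,263), (282,346), (711,168) and (730,250). I hand in.

```bash
python3 -c "
from plant import ctrl
print(ctrl.finish_job())"
```

```text
the job is handed in; nothing more can be done
None
```

The length stop is in the middle notch, and the batten is flat against the fence with its end butted against the stop. I handed the job in at about 28 s on the robot's clock; no verdict comes back.

**Stop:** I pushed it from the 0.12 notch to the middle one. Resistance dropped to zero as it went in. It then held a 6.4 N test push exactly 40 mm from where it started. The last picture shows two notches on each side of it.

**Batten:** I pushed it to the fence, along to the stop, then to the fence once more. It resisted 8 N along the fence and 7 N into it without moving. In the last picture its corners match the butted position to about 1 mm. I did not press its end again after the last fence push.

**What went wrong on the way:**
- **Fingertips shorter than reported:** they end 20 mm or more short of the reported tool point.
    - The first try at the stop passed over the carriage near the plunger head without any measurable force.
    - My first pushes on the batten rode on its top edge, up to 12 N sideways and 10 N downward against it, until I went lower.
- **Stop jumped:** it slid about 15 mm ahead of the finger when it broke out of the 0.12 notch, but stopped short of the middle notch.

The offcut and the other things were not touched as far as I could see; I did not measure them again.

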